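# Four more clicks of exposure

## Robot

A 6-joint arm with a two-finger parallel gripper is mounted at the origin on a cart in front of the work surface, level with it; the furniture and walls round the work are solid. World frame = base frame: x ahead of the robot, y to its left, z up, the work surface at z = 0. Lengths are in m, angles in rad, forces in N, time in s.
With the tool pointing down it reaches from about 0.35 to 0.975 m from the base axis. Payload 17.4 kg.
Tool frame: the origin (TCP) lies midway between the tips of the shut fingers; the grasp point (between the pads) lies 19 mm behind it; z points along the fingers, y is the direction in which the jaws open and shut (so a half turn about z gives the same grasp; the last joint's range is limited). The gripper opens to 85 mm and grips with 20 to 120 N. Pads are 22 mm wide; open, the fingers measure 114 mm over their backs; the gripper's body (76 mm by 85 mm) begins 54 mm behind the grasp point. The pads swing forward as they close: fully open they stand 13 mm farther back than shut.
Start: joints at [-1.184, 0.116, 1.442, -0, 1.584, -0.038], TCP at [0.278, -0.615, 0.231] pointing down, gripper open.
Joint ranges: [-2.83, 2.83], [-0.83, 2.19], [0.07, 2.5], [-1.14, 4.28], [0.01, 3], [-2.97, 2.97]. Speed limits (rad/s): [1.89, 1.89, 2.22, 3.14, 3.14, 3.14].

## Interface

Orientations are given as a unit quaternion [w, x, y, z].
In Python, from workcell import bot, gripper_open, clamp, cams, ticket, monitor gives the robot as it stands. Calls block until the motion is done:
- bot.move_to(position, orientation): joint-space move of the TCP to a pose.
- bot.move_l(position, frame=None, v=0.15, stop_force=None): straight line of the TCP; frame=None keeps the orientation; v is the mean speed in m/s. With stop_force (N) it stops when the force on the tool has changed by that much, and returns True; else False.
- bot.set_joints(angles): joint-space move.
- gripper_open() and clamp(squeeze=None): open the fingers fully, or close them until they stop; squeeze is the grip in N (None keeps the last).
- bot.sleep(seconds).
- bot.solve_ik(position, orientation): joint angles nearest the present ones, or None.
- cams.snapshot(name): name is "side" or "top" or "wrist"; returns the picture (400x640x3 uint8, red, green, blue); there is no depth.
- cams.calibration(name): a dict with "K" (3x3 intrinsics, pixels), "world_from_camera" (4x4, takes a point from camera to world coordinates). Camera axes: x right, y down, z forward; pixel columns grow to the right and rows downward; lengths in m; the calibration is good to about 2 mm. A picture is of the moment at which its call begins: read the wrist's pose just before it. calibration takes no time and is no camera call; for the wrist camera it gives the pose at the moment of the call.
A pose or a line that the arm cannot do raises bot.MotionError and nothing moves.
- ticket.close_job(): hands the job in, once; it reports no verdict.
Readings, each from a call of its own:
- monitor.get_time(): time.
- monitor.get_q(): joint angles.
- monitor.get_dq(): joint speeds.
- monitor.get_tau(): joint torques, N m.
- monitor.get_position(): TCP position.
- monitor.get_orientation(): TCP orientation.
- monitor.get_contact_force(): force on the tool from outside, world axes, zero at the start.
- monitor.get_torque(): the same for the moment, N m.
- monitor.get_gripper_width(): finger opening in m.
Only numpy, scipy, OpenCV 4.12 (cv2) and the standard library are available. Lean on these libraries where they do the work, as an engineer would, in place of code of your own. Each camera call takes 0.05 s, during which the arm holds its last target. There are 200 camera calls.

## Task

The resist on this wafer went on thick, so it needs more UV: push the exposure box's open wafer drawer fully home, and turn the round timer dial exactly four clicks clockwise (seen from above) from where it stands, counting the clicks. When both are done, press the green start key fully down and let it come back up. Do all of it by pushing with a fingertip: do not pinch the dial's bar or the drawer front, and leave the things standing round the box where they are.

Things in the scene. Friction and masses are not known exactly. Their poses are not given: they have to be found in the camera images.
- exposure_box: White bench UV exposure box, 180 (x) x 230 (y) x 102 mm, fixed to the bench; its place and yaw (to 0.18 rad) vary. Origin: centre of the underside, on the worktop; x runs from its front (facing the robot) to its back, y to its left. Its front 122 mm is a flat dark deck 79 mm high with dial and start key; behind it, from x = +32 mm, is a 102 mm high hood. Drawer in the front face.
- dial (a joint): Click-stop timer dial, rad, grows clockwise seen from above. Rests in nine notches 0.4189 rad (24 degrees) apart, 0 to 3.351 rad, with end stops; starts in one of the first four. About 0.17 N m (6 N at 28 mm from the axis) starts it out of a notch; the resistance falls to nothing half way, then it snaps by itself into the next notch and stays.
- dial_axis (a point): On the dial's axis (x = -34, y = +50 mm in the box's frame), at its top, 99 mm above the worktop. Black skirt, 74 mm diameter, top at 83.5 mm, carrying a straight upright grey bar through the axis: 68 mm long, 17 mm wide over its ribbed cheeks, top at 99 mm. Either half of the bar can be pushed. White bars on the deck mark the notches and grow longer clockwise.
- dial_pointer (a point): Tip of the bar's pointing end (orange line on top), 34 mm from the axis, 91 mm above the worktop. In the box's frame it bears 96 degrees counterclockwise from +x at dial value 0 (that is, to the left) and turns clockwise, over the back, as the value grows.
- drawer (a joint): Wafer drawer: opening in m, 0 is fully home (hard stop), starts 0.030 to 0.045 m open; slides along the box's x, sliding friction about 1.5 N, stays where it is left.
- drawer_front (a point): Centre of the flat outer face of the grey drawer front, 41 mm above the worktop; the front is 150 mm wide, 12 mm thick and reaches from 18 to 64 mm above the worktop. Fully home this face is 102 mm in front of the box's origin. Push it toward the box's +x.
- start (a joint): Round green start key (24 mm diameter) in a black collar on the right of the deck: travel in m, 0 up, 0.006 fully down, springs back; about 1.5 N at the top, 5 N fully down. It counts as pressed beyond 0.004.
- start_top (a point): Centre of the start key's top face, about 100 mm above the worktop, at x = -40, y = -78 mm in the box's frame; press straight down.
- swab_tub: Tub with a green lid, 58 mm diameter, 68 mm high, standing to the right of the box; leave alone. Origin: centre of underside.
- dropper_bottle: Small brown dropper bottle, 38 mm diameter, 80 mm high, to the left of the box; leave alone. Origin: centre of underside.
- wafer_carrier_2: Flat round blue wafer carrier, 63 mm diameter, 12 mm high, in front of the box to the right of the drawer; leave alone. Origin: centre of underside.
- wafer_tub: Cream round screw-top tub, 68 mm diameter, 46 mm high, in front of the box to the left of the drawer; leave alone. Origin: centre of underside.

How it is judged:
By the outcome, as a careful person would: the job done as asked, in the order asked, and still so for the second after the job is handed in, with the robot touching nothing.
It also fails if it takes over 61 s, if anything falls off the work surface, if the arm or the gripper's body presses on something with over 40 N, if the wrist force passes 120 N, or if a joint passes its speed limit or range.

## Working session

There is one attempt and no reset: what is moved stays moved. The work goes in short steps, each a Python script; the robot and the scene stay as the last script left them, time stands still between calls to the robot, and variables do not carry over. Pictures are saved under pics/ and viewed, about 8 in all and at most 12, crops included, and the job is handed in when it is done.

```bash
mkdir -p pics; ls; python3 - <<'E'
from workcell import bot, cams, monitor
import cv2, numpy as np
for n in ("top","side"):
    im=cams.snapshot(n); cv2.imwrite(f"pics/{n}0.png",im[:,:,::-1]); c=cams.calibration(n); np.savez(f"pics/{n}.npz",**{k:c[k] for k in("K","world_from_camera")}); print(n,c["K"],c["world_from_camera"])
print(monitor.get_time(),monitor.get_orientation())
E
```

```text
pics
top [[427.76645968   0.         320.27210549]
 [  0.         427.76645968 203.86116754]
 [  0.           0.           1.        ]] [[ 0.00708946 -0.99630833  0.08555381  0.47110059]
 [-0.99953176 -0.00451363  0.03026365 -0.06852799]
 [-0.02976577 -0.08572831 -0.99587382  0.94119733]
 [ 0.          0.          0.          1.        ]]
side [[449.22839277   0.         326.27616381]
 [  0.         449.22839277 201.40892158]
 [  0.           0.           1.        ]] [[-0.99881898 -0.00518202  0.04830924  0.4784568 ]
 [-0.04670974  0.3760867  -0.92540639  0.8664577 ]
 [-0.01337299 -0.92656999 -0.37588459  0.47452938]
 [ 0.          0.          0.          1.        ]]
0.1 [-4.87799464e-04  9.77534836e-01  2.10773328e-01 -1.00451232e-04]
```

View pics/top0.png

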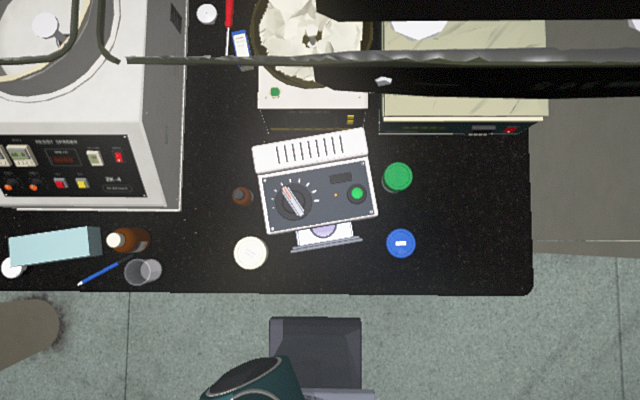

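View pics/side0.png

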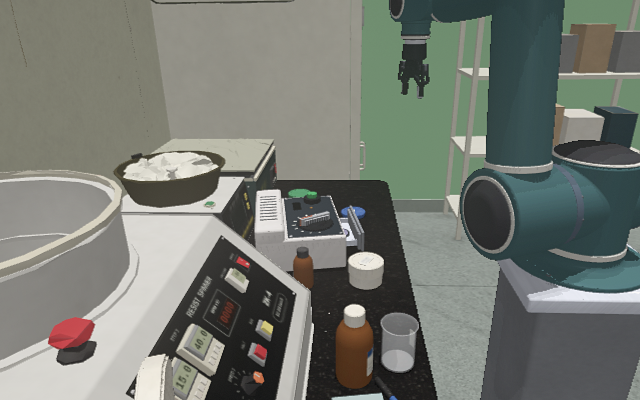

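The top view shows the box at about (315,185) px, with the open drawer in front at (325,243). The key is at (357,193) and the dial at (292,201). The tubs are at (250,253), (400,243), (398,177) and (242,195). Next I'll get a rough pose, then look from the wrist camera.

```bash
cat > h.py <<'E'
import numpy as np, cv2
from scipy.optimize import least_squares
def ray(cal,uv,z):
    K,T=cal["K"],cal["world_from_camera"]; d=T[:3,:3]@np.linalg.solve(K,[uv[0],uv[1],1]); o=T[:3,3]
    return o+d*(z-o[2])/d[2]
def proj(cal,P):
    K,T=cal["K"],cal["world_from_camera"]; p=(np.atleast_2d(P)-T[:3,3])@T[:3,:3]; q=p@K.T; return q[:,:2]/q[:,2:]
def w(pose,P):
    P=np.atleast_2d(P).astype(float); x,y,a=pose; c,s=np.cos(a),np.sin(a)
    return np.c_[x+c*P[:,0]-s*P[:,1], y+s*P[:,0]+c*P[:,1], P[:,2]]
def down(yaw):  # tool down, tool x along world angle yaw
    return [0,np.cos(yaw/2),np.sin(yaw/2),0]
def fit(obs,p0,free=False):
    f=lambda p: np.concatenate([(proj(c,w(p[:3],P))-uv).ravel() for c,P,uv in obs])
    r=least_squares(f,p0); return r.x,r.fun.reshape(-1,2)
E
python3 - <<'E'
from h import *
from workcell import bot,cams,monitor,clamp
c=dict(np.load("pics/top.npz"))
P=np.array([[-.09,.115,.079],[-.09,-.115,.079],[.09,.115,.102],[.09,-.115,.102],[-.04,-.078,.1],[-.034,.05,.09]])
uv=np.array([[266,233],[378,214],[252,145],[364,127],[357,193],[292,201]])
p,r=fit([(c,P,uv)],[.45,-.07,0]); print(p,r.round(1))
for n,u,z in(("swab",(398,175),.068),("drop",(242,194),.08),("carrier",(400,243),.012),("wtub",(250,252),.046)): print(n,ray(c,u,z).round(3))
print("drawer",ray(c,(290,250),.064),ray(c,(362,239),.064))
np.save("pose0.npy",p)
Tw=cams.calibration("wrist"); print(Tw["K"][0,0],Tw["world_from_camera"].round(3))
clamp()
t=w(p,[[-.06,-.0,.33]])[0]
for yaw in (p[2],p[2]+np.pi,p[2]-np.pi):
    q=bot.solve_ik(t,down(yaw)); print(yaw,q)
im=cv2.imread("pics/top0.png")[115:265,225:425]; cv2.imwrite("pics/topc.png",cv2.resize(im,None,fx=4,fy=4,interpolation=cv2.INTER_CUBIC))
E
```

```text
[ 0.59210538 -0.03128892  0.16544496] [[-0.2  0.6]
 [ 0.4  1.5]
 [-1.1 -0.5]
 [ 0.3 -1.2]
 [-0.3 -0.1]
 [ 0.8 -0.3]]
swab [ 0.606 -0.201  0.068]
drop [0.565 0.117 0.08 ]
carrier [ 0.467 -0.213  0.012]
wtub [0.446 0.105 0.046]
drawer [0.45150204 0.0193755  0.064     ] [ 0.47494118 -0.12749194  0.064     ]
287.3408740581179 [[ 0.413 -0.873 -0.261  0.345]
 [-0.911 -0.396 -0.117 -0.585]
 [-0.001  0.286 -0.958  0.373]
 [ 0.     0.     0.     1.   ]]
0.1654449635844679 [-1.24825674e-01 -1.99097377e-01  1.58907113e+00 -4.44089210e-16
  1.75161890e+00  1.28052569e+00]
3.307037617174261 [-1.24825674e-01 -1.99097377e-01  1.58907113e+00 -4.44089210e-16
  1.75161890e+00 -1.86106696e+00]
-2.9761476900053254 [-1.24825674e-01 -1.99097377e-01  1.58907113e+00 -4.44089210e-16
  1.75161890e+00 -1.86106696e+00]
```

View pics/topc.png

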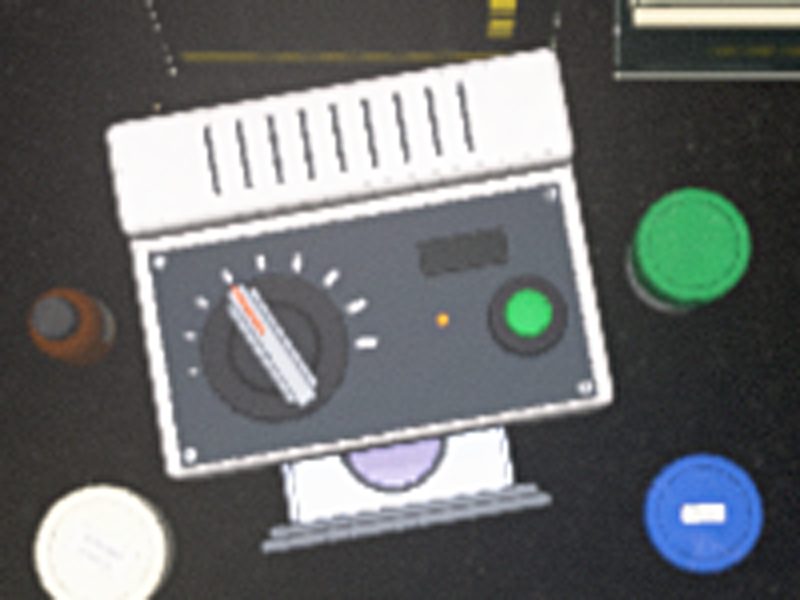

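Reading the crop: the orange pointer tip is at (236,290) and the dial axis at (275,346), which puts the pointer at about notch 3 (bearing about 24° in the box frame). The key is at (528,313), and the drawer front runs from (265,547) to (550,497). I'll take a second view from the wrist camera to refine this.

```bash
python3 - <<'E'
from h import *
from workcell import bot,cams,monitor
p=np.load("pose0.npy")
bot.move_to(w(p,[[-.07,0,.25]])[0],down(p[2]))
c=cams.calibration("wrist"); im=cams.snapshot("wrist")
np.savez("pics/wrist1.npz",K=c["K"],world_from_camera=c["world_from_camera"])
cv2.imwrite("pics/wrist1raw.png",im[:,:,::-1])
P=np.array([[-.09,.115,.079],[-.09,-.115,.079],[.09,.115,.102],[.09,-.115,.102],[-.04,-.078,.1],[-.034,.05,.0835]])
print(proj(c,w(p,P)).round(0)); print(monitor.get_time())
cv2.imwrite("pics/wrist1.png",cv2.resize(im[:,:,::-1],(800,500),interpolation=cv2.INTER_CUBIC))
E
```

```text
[[214. 200.]
 [417. 200.]
 [185.  11.]
 [446.  11.]
 [392. 159.]
 [269. 151.]]
3.1417
```

View pics/wrist1.png

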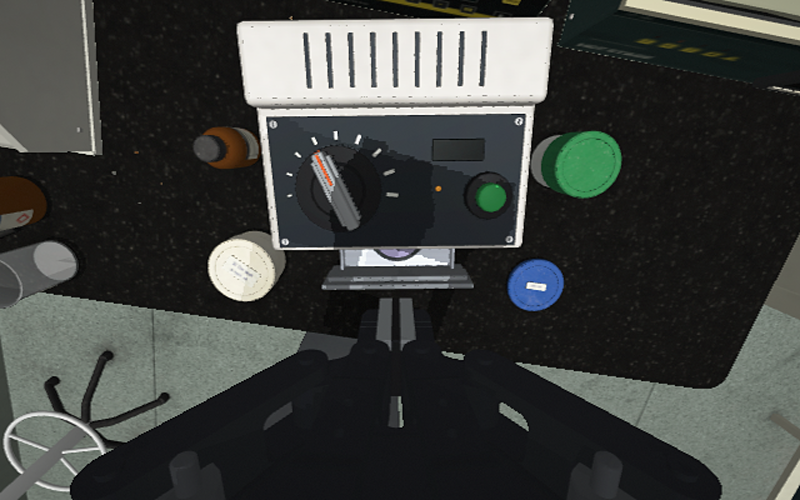

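In the wrist view the key is at (491,196), the skirt centre at (336,189) and the pointer tip at (318,154). The deck's front corners are at (274,249) and (521,246), and the drawer front is at y≈283. I'll fit both views together, then push the drawer.

```bash
python3 - <<'E'
from h import *
from workcell import bot,cams,monitor
P=np.array([[-.09,.115,.079],[-.09,-.115,.079],[.09,.115,.102],[.09,-.115,.102],[-.04,-.078,.1],[-.034,.05,.0835]])
ct,cw=dict(np.load("pics/top.npz")),dict(np.load("pics/wrist1.npz"))
ut=(np.array([[174,477],[610,400],[108,126],[553,49],[528,313],[275,346]])+.5)/4-.5+[225,115]
uw=np.array([[274,249],[521,246],[239,20],[551,16],[491,196],[336,189]])*.8
for o in ([(ct,P,ut)],[(cw,P,uw)],[(ct,P,ut),(cw,P,uw)]):
    p,r=fit(o,[.59,-.03,.16]); print(p.round(4),abs(r).max().round(1))
np.save("pose.npy",p)
for c,u in((ct,(np.array([236,290])+.5)/4-.5+[225,115]),(cw,np.array([318,154])*.8)):
    d=ray(c,u,.098)-w(p,[[-.034,.05,.1]])[0]; b=np.degrees(np.arctan2(d[1],d[0])-p[2]); print("pointer",np.hypot(*d[:2]),b,(96-b)/24)
d=(ray(cw,(322*.8,284*.8),.064)+ray(cw,(472*.8,282*.8),.064))/2; print("drawer face mid",((d-[p[0],p[1],0])@[np.cos(p[2]),np.sin(p[2]),0]))
o=down(p[2])
bot.move_l(w(p,[[-.205,0,.15]])[0],o)
bot.move_l(w(p,[[-.205,0,.042]])[0],o)
hit=bot.move_l(w(p,[[-.085,0,.042]])[0],o,v=.04,stop_force=12)
print("hit",hit,monitor.get_contact_force(),monitor.get_position()-w(p,[[-.102,0,.042]])[0],monitor.get_time())
cv2.imwrite("pics/side1.png",cv2.resize(cams.snapshot("side")[150:300,220:420,::-1],None,fx=4,fy=4))
E
```

```text
[ 0.5913 -0.0313  0.1767] 1.7
[ 0.5914 -0.0323  0.1777] 6.3
[ 0.5913 -0.0321  0.1775] 6.5
pointer 0.03363686080512751 24.671774568253173 2.972009392989451
pointer 0.03234100096892496 20.25477726159309 3.1560509474336214
drawer face mid -0.12735774277843256
hit True [-1.75078876 -0.57311745  0.63572193] [-0.0107135  -0.00183697 -0.00054505] 7.3417
```

View pics/side1.png

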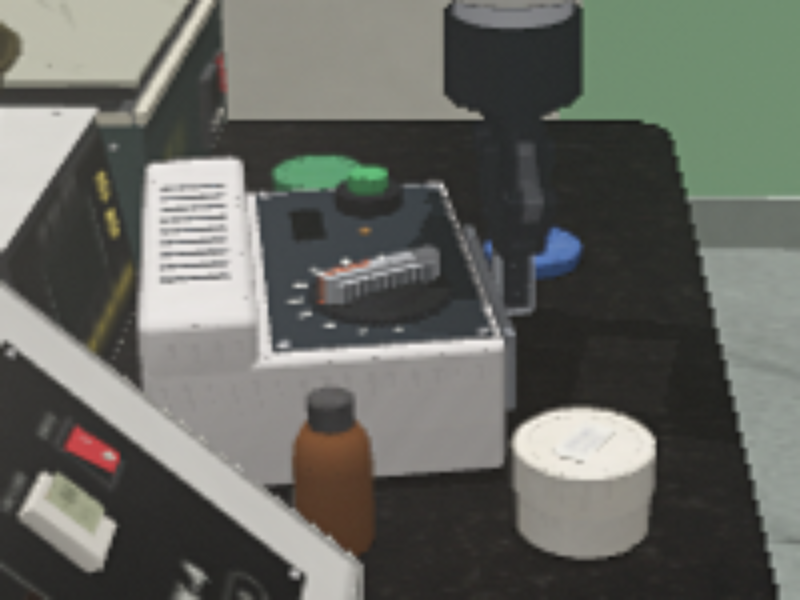

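The side view shows the drawer front flush against the box front, with the finger at (520,290). I'll press it once more to confirm it's home, then go to the dial.

```bash
cat >> h.py <<'E'
AX=(-.034,.05); Z=.0885
def dialpose(p,brg,r,off,z=Z):   # finger at radius r along tail bearing brg (deg, box frame), off metres on its CCW side
    b=np.radians(brg); e=np.array([np.cos(b),np.sin(b)]); n=np.array([-e[1],e[0]])
    xy=np.array(AX)+r*e+off*n
    return w(p,[[*xy,z]])[0],down(b+p[2])
E
python3 - <<'E'
from h import *
from workcell import bot,cams,monitor
p=np.load("pose.npy"); o=down(p[2]); R=np.array([[np.cos(p[2]),np.sin(p[2])],[-np.sin(p[2]),np.cos(p[2])]])
box=lambda: R@(monitor.get_position()[:2]-p[:2])
x0=box(); hit=bot.move_l(w(p,[[-.09,0,.042]])[0],o,v=.02,stop_force=18); print("drawer",hit,x0,box(),monitor.get_contact_force())
bot.move_l(w(p,[[-.16,0,.042]])[0],o); bot.move_l(w(p,[[-.16,0,.15]])[0],o)
r=.026; a,q=dialpose(p,204,r,.034,.15); bot.move_to(a,q)
a,q=dialpose(p,204,r,.034); bot.move_l(a,q,v=.08)
print("z",monitor.get_position(),monitor.get_contact_force())
a,_=dialpose(p,204,r,.012); hit=bot.move_l(a,q,v=.02,stop_force=3)
b=np.radians(204); d=box()-AX; n=np.array([-np.sin(b),np.cos(b)])
print("contact",hit,"off",d@n,"r",d@[np.cos(b),np.sin(b)],monitor.get_contact_force(),monitor.get_time())
np.save("contact.npy",[d@[np.cos(b),np.sin(b)],d@n])
im=cams.snapshot("top")[115:265,225:425,::-1]; cv2.imwrite("pics/top2.png",cv2.resize(im,None,fx=4,fy=4,interpolation=cv2.INTER_CUBIC))
E
```

```text
drawer True [-1.12877668e-01  7.11098383e-05] [-0.11299818  0.00018612] [ 0.1848375   0.60689127 -0.41384274]
z [ 0.54690716 -0.0316543   0.08901852] [ 0.32847749 -0.04697027  0.79355219]
contact True off 0.0186613686719084 r 0.02598712849890987 [-0.53234906 -0.48800122  5.01898965] 13.6333
```

View pics/top2.png

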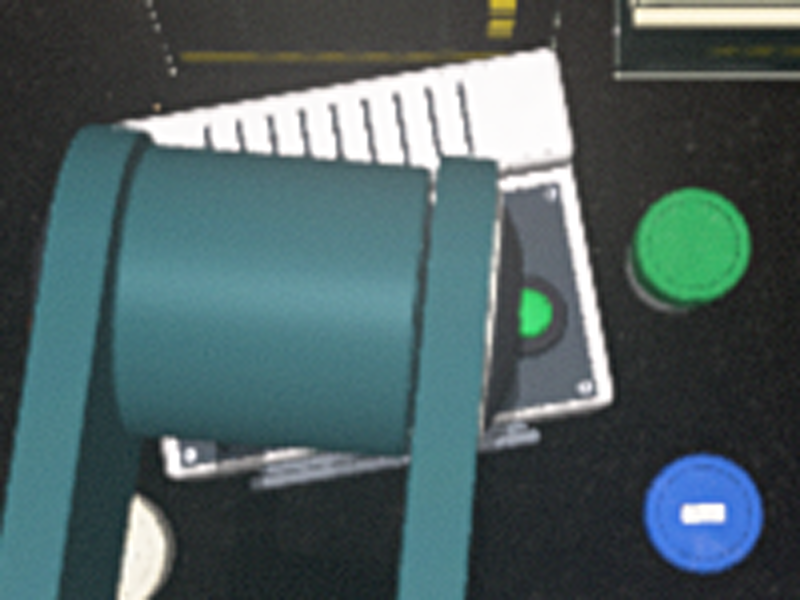

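The drawer is home: the second push stopped on force with no travel. In this view the arm hides the dial, and the force is mostly vertical. I'll check with the wrist camera before turning the dial.

```bash
python3 - <<'E'
from h import *
from workcell import bot,cams,monitor
print(monitor.get_contact_force(),monitor.get_torque(),monitor.get_position())
bot.sleep(.2); print(monitor.get_contact_force(),monitor.get_torque(),monitor.get_position())
cv2.imwrite("pics/w2.png",cams.snapshot("wrist")[:,:,::-1]); s=cams.snapshot("side")[170:270,240:400,::-1]; cv2.imwrite("pics/s2.png",cv2.resize(s,None,fx=5,fy=5))
E
```

```text
[-0.88224253 -0.70028766  6.10598373] [ 0.02034514  0.16430183 -0.05073102] [ 0.53805492 -0.01898217  0.08870524]
[-0.78095408 -0.1100114   6.76654271] [ 0.08700562  0.20138945 -0.00218606] [ 0.53809578 -0.01901673  0.08867084]
```

View pics/w2.png

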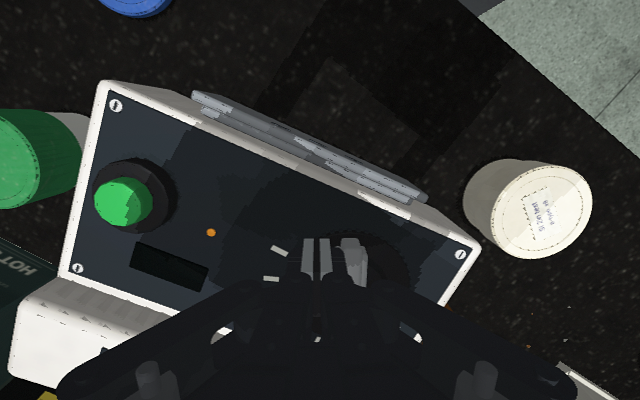

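View pics/s2.png

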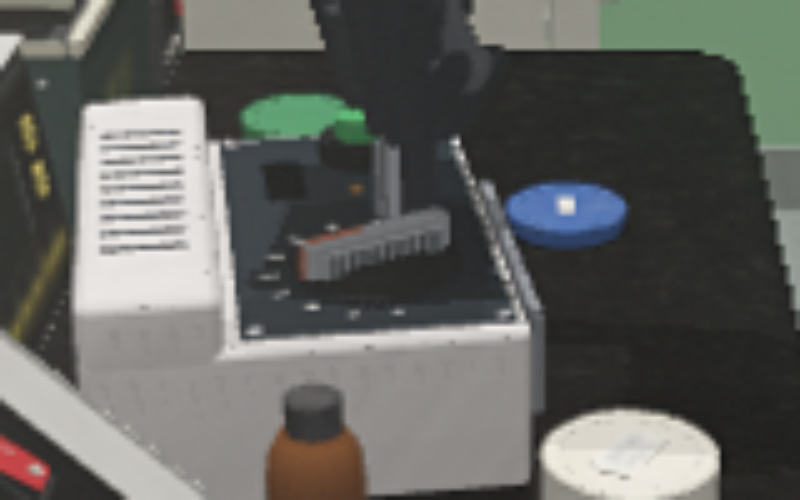

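The wrist view shows the shut fingers at (318,260) right beside the bar at (352,262). The side view shows the fingertip in contact with the bar and the drawer flush. The upward force suggests the tip is touching something underneath, so I'll back off, raise it and make contact again.

```bash
python3 - <<'E'
from h import *
from workcell import bot,cams,monitor
p=np.load("pose.npy"); R=np.array([[np.cos(p[2]),np.sin(p[2])],[-np.sin(p[2]),np.cos(p[2])]])
b=np.radians(204); e=np.array([np.cos(b),np.sin(b)]); n=np.array([-e[1],e[0]])
def rel(): d=R@(monitor.get_position()[:2]-p[:2])-AX; return d@e,d@n
def F(): f=monitor.get_contact_force(); g=R@f[:2]; return np.round([g@e,g@n,f[2]],2)
for off,z in((.026,.0887),(.026,.093)):
    a,q=dialpose(p,204,.026,off,z); bot.move_l(a,q,v=.05); bot.sleep(.15); print(off,z,F())
a,q=dialpose(p,204,.026,.012,.093); hit=bot.move_l(a,q,v=.015,stop_force=3); bot.sleep(.15)
print(hit,rel(),F(),monitor.get_time()); np.save("contact.npy",rel())
E
```

```text
0.026 0.0887 [0.68 0.26 0.91]
0.026 0.093 [ 0.72  0.33 -0.15]
True (np.float64(0.026138939108176266), np.float64(0.015070183049596697)) [-0.22  3.87  2.93] 15.6917
```

```bash
cat > turn.py <<'E'
from h import *
from workcell import bot,cams,monitor
import sys
p=np.load("pose.npy"); R=np.array([[np.cos(p[2]),np.sin(p[2])],[-np.sin(p[2]),np.cos(p[2])]])
r,off=np.load("contact.npy")
for t in np.arange(float(sys.argv[1]),float(sys.argv[2])+.1,3):
    a,q=dialpose(p,204-t,r,off,.093); bot.move_l(a,q,v=.02)
    b=np.radians(204-t); f=monitor.get_contact_force(); g=R@f[:2]
    print(t,"tang",round(g@[-np.sin(b),np.cos(b)],2),"rad",round(g@[np.cos(b),np.sin(b)],2),"z",round(f[2],2))
print(monitor.get_time())
s=cams.snapshot("side")[170:270,240:400,::-1]; cv2.imwrite(f"pics/s_{sys.argv[2]}.png",cv2.resize(s,None,fx=5,fy=5))
E
python3 turn.py 3 48
```

```text
3.0 tang 4.71 rad -1.89 z -0.7
6.0 tang 1.42 rad -0.43 z 1.1
9.0 tang 0.48 rad 0.03 z -0.55
12.0 tang -0.35 rad -0.38 z -0.56
15.0 tang -0.36 rad 0.19 z 0.01
18.0 tang 0.55 rad -0.22 z 0.11
21.0 tang -0.17 rad -0.04 z 0.76
24.0 tang 0.98 rad -0.89 z 0.29
27.0 tang 4.32 rad -2.3 z -1.04
30.0 tang 4.06 rad -2.77 z 0.29
33.0 tang 0.78 rad -1.79 z -0.02
36.0 tang 0.98 rad 0.37 z -0.2
39.0 tang 0.32 rad -0.11 z -0.09
42.0 tang 1.12 rad 0.46 z 0.02
45.0 tang 0.74 rad 0.37 z 1.62
48.0 tang 0.82 rad 0.07 z 0.15
19.6917
```

View pics/s_48.png

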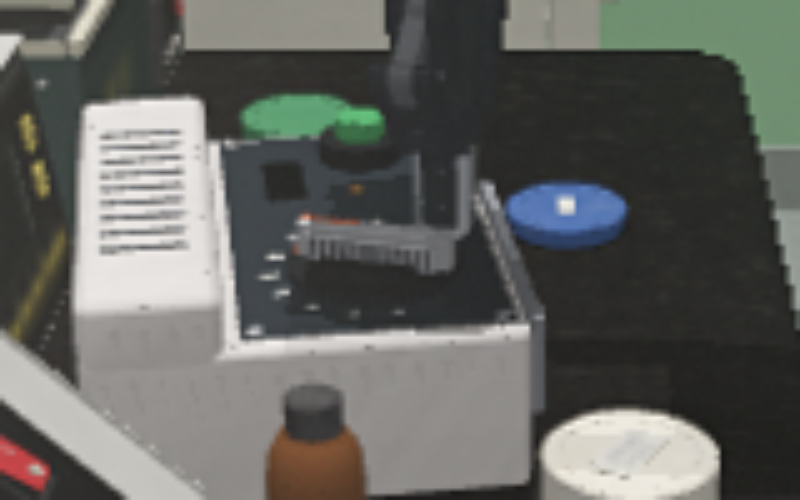

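The side view shows the bar turned about 48°, with its tip at (300,228). The force trace shows two clicks so far, with breakaways at about 4° and 29°. I'll continue to about 87°, then back off.

```bash
python3 turn.py 51 87; python3 - <<'E'
from h import *
from workcell import bot,cams,monitor
p=np.load("pose.npy"); r,off=np.load("contact.npy")
a,q=dialpose(p,204-87,r,off+.012,.093); bot.move_l(a,q,v=.05)
a,q=dialpose(p,204-87,r,off+.012,.16); bot.move_l(a,q)
bot.move_to(w(p,[[-.07,0,.25]])[0],down(p[2]))
c=cams.calibration("wrist"); im=cams.snapshot("wrist")
np.savez("pics/wrist3.npz",K=c["K"],world_from_camera=c["world_from_camera"])
cv2.imwrite("pics/wrist3.png",cv2.resize(im[60:220,200:440,::-1],None,fx=3.3,fy=3.3,interpolation=cv2.INTER_CUBIC)); print(monitor.get_time())
E
```

```text
51.0 tang 3.87 rad -1.88 z 0.41
54.0 tang 3.83 rad -2.95 z -0.25
57.0 tang 1.25 rad -0.04 z -0.01
60.0 tang 0.21 rad -0.26 z -0.29
63.0 tang -0.04 rad 0.02 z 0.49
66.0 tang 0.3 rad 0.24 z -0.55
69.0 tang -0.2 rad 0.06 z -0.54
72.0 tang 0.62 rad 0.01 z 1.17
75.0 tang 4.68 rad -1.85 z 0.68
78.0 tang 4.52 rad -2.14 z 0.85
81.0 tang 1.0 rad 0.07 z 0.1
84.0 tang -0.16 rad 0.42 z 0.95
87.0 tang -0.26 rad -0.5 z 0.18
22.9917
25.7667
```

View pics/wrist3.png

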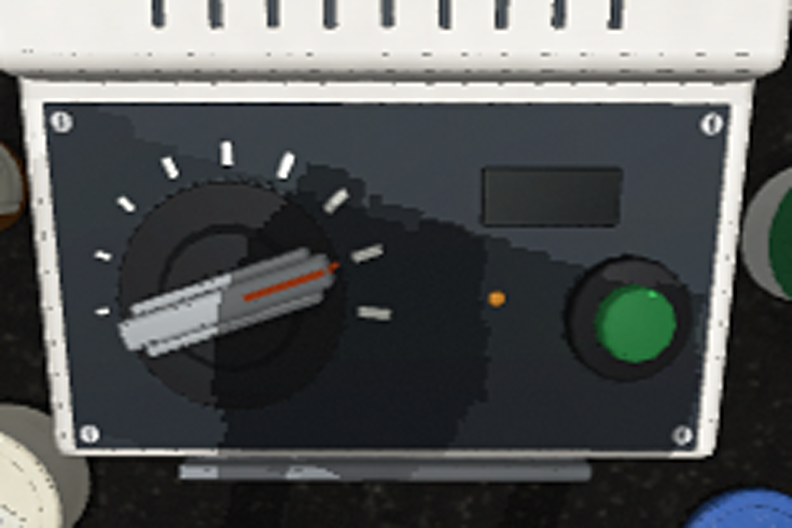

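The wrist view shows the orange pointer at (335,267) aimed at the eighth mark, (368,253). That is notch 7, four clicks on from notch 3. The drawer is flush. Now the start key.

```bash
python3 - <<'E'
from h import *
from workcell import bot,cams,monitor
p=np.load("pose.npy"); o=down(p[2]); k=lambda z:w(p,[[-.04,-.078,z]])[0]
bot.move_l(k(.15),o); bot.move_l(k(.108),o,v=.08)
hit=bot.move_l(k(.088),o,v=.01,stop_force=12)
print(hit,monitor.get_position()[2],monitor.get_contact_force()); bot.sleep(.3); print(monitor.get_position()[2],monitor.get_contact_force())
bot.move_l(k(.15),o,v=.05)
bot.move_l(w(p,[[-.07,0,.25]])[0],o); print(monitor.get_contact_force(),monitor.get_time())
im=cams.snapshot("wrist"); cv2.imwrite("pics/wrist4.png",cv2.resize(im[:,:,::-1],(800,500),interpolation=cv2.INTER_CUBIC))
E
```

```text
True 0.09400834297734839 [-1.91780518  1.21667299  6.24221295]
0.09399767171504596 [-1.30237267  0.7420784   6.8270296 ]
[ 0.10332295  0.19770718 -1.045633  ] 31.4083
```

View pics/wrist4.png

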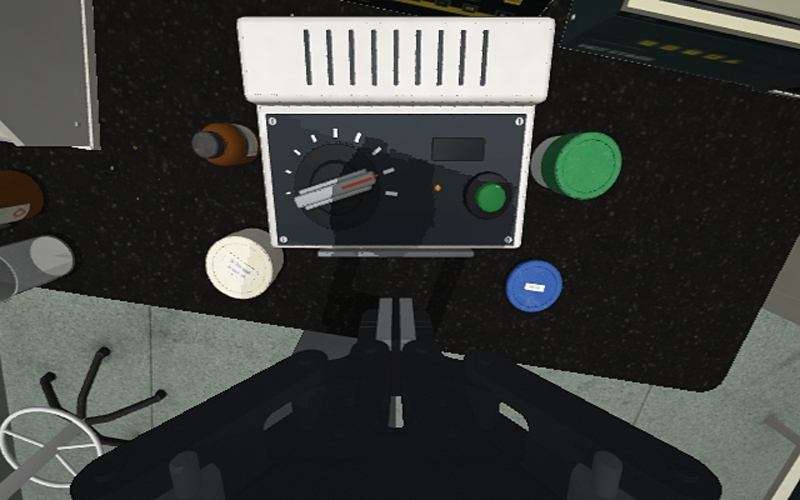

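In the last view the drawer is flush at (395,254), the dial points at mark 7 (388,171), the key is up at (490,197) and the surrounding objects haven't moved. I'm handing the job in.

```bash
python3 -c "
from workcell import ticket,monitor
ticket.close_job(); print(monitor.get_time())"
```

```text
the job is handed in; nothing more can be done
the job is handed in; nothing more can be done
```

The job is done and handed in at about 31 s on the robot's clock, well inside the 61 s limit. All of it was done by pushing with the shut fingertips.

- **Drawer:** I pushed it to its hard stop. A second push stopped on force with no travel, the fingertip position matched the fully home position, and it looked flush in every later view.
- **Dial:** I pushed the rear half of the bar four clicks clockwise, from notch 3 to notch 7. The force trace showed four separate breakaways, and the wrist picture shows the pointer on the eighth mark, which is notch 7.
- **Start key:** I pressed it last. The fingertip stopped at 94.0 mm, the full 6 mm of travel, with about 7 N on it. The key is back up in the last picture.
- **Surroundings:** The tubs, bottle and wafer carrier looked unmoved in the last picture, and the robot was clear of everything.

Two checks disagreed:

- **First dial contact:** The first touch at the dial gave an unexpected upward force of about 6 N. I backed off, raised the fingertip 4 mm and made contact again before any click.
- **Wrist view fit:** The wrist picture was up to 6.5 pixels off the fitted box position. I put this down to the rounded hood corners and did not check it. The contacts came where expected.

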